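# Release the spring catch and slide the top tray clear of the trimmer

## Robot

A 6-joint arm with a two-finger parallel gripper is mounted at the origin on the work surface. World frame = base frame: x ahead of the robot, y to its left, z up, the work surface at z = 0. Lengths are in m, angles in degrees, forces in N, time in s.
With the tool pointing down it reaches from about 0.375 to 0.9 m from the base axis. Payload 3.1 kg.
Tool frame: the origin (TCP) lies at the very end of the fingers, on their centre line; the grasp point (between the pads) lies 19 mm behind it; y points along the fingers, z is the direction in which the jaws open and shut, and the axes are right-handed (so a half turn about y gives the same grasp; the last joint's range is limited). The gripper opens to 87 mm and grips with 3 to 60 N. Pads are 19 mm wide; open, the fingers measure 117 mm over their backs; the gripper's body (75 mm by 190 mm) begins 51 mm behind the grasp point.
Start: joints at [-77.607, 30.224, 82.088, -0, 67.689, -10.227], TCP at [0.24, -0.577, 0.223] pointing down, gripper open.
Joint ranges: [-176.69, 176.69], [-43.24, 126.21], [12.49, 139.97], [-82, 262], [0, 151.66], [-163.58, 163.58]. Speed limits (degrees/s): [159.86, 159.86, 180, 180, 180, 180].

## Interface

Orientations are given as a 3x3 rotation matrix whose columns are the frame's x, y, z axes.
In Python, from rig import bot gives the robot as it stands. The module is installed in compiled form; this text tells all that it offers.
- The arm moves only by the tool arm_command, never from a script. Its argument "series" is a list of rows, each a list of 3 entries, a list of its own where there are three numbers: the shift along the tool's x, y, z each as a share of 0.2 m, from -1 to 1, then the turn about the tool's y as a share of 0.08 rad, from -1 to 1, then the opening, from -1 (shut) to 1 (fully open), so that 0 is half open. A call has 1 to 20 rows; each row shifts and turns the pose as measured when the row begins, along the tool's axes as they then stand; what a row does not reach is not made up. A row lasts 1/12 s, in which the tool goes at most 41.7 mm and 7.16 degrees, less where a joint would pass 70% of its speed; a pose out of reach is approached as far as the arm can. A call with a number of a shift or a turn outside -1 to 1 is refused whole. A call with a gripper value outside its range is refused whole. The fingers move at their own pace and stop on an object; the grip force is fixed at half the most. Time passes only in rows, so rows that do not move let the fingers close. It gives the time, the measured TCP pose, the force and the opening at its end, in the units of the state.
- bot.read_state(): the state, without advancing time (a new reading comes with each control period).
- bot.capture(name): name is "side" or "top"; returns the picture (400x640x3 uint8, red, green, blue); there is no depth.
- bot.get_calibration(name): a dict with "mtx" (3x3 intrinsics, pixels), "rvec" (rotation vector, rad) and "tvec" (3), from world to camera coordinates, as OpenCV has them. Camera axes: x right, y down, z forward; pixel columns grow to the right and rows downward; lengths in m; the calibration is good to about 2 mm. A picture is of the moment at which its call begins. get_calibration takes no time and is no camera call.
- bot.hand_in(): hands the job in, once; it reports no verdict.
The state is a dict: "time_s": time; "joint_positions": joint angles; "qvel": joint speeds; "tau": joint torques, N m; "position": TCP position; "tcp_rot": TCP orientation; "force": force on the tool from outside, world axes, zero at the start; "moment": the same for the moment, N m; "opening": opening from 0.0 (shut) to 1.0 (fully open).
Only numpy, scipy, OpenCV 4.12 (cv2) and the standard library are available. Lean on these libraries where they do the work, as an engineer would, in place of code of your own. Each camera call takes 0.05 s, during which the arm holds its last target.

## Task

Uncover the trimmer that lies in the lower tray: with a fingertip hold the spring catch at the end of the tray stand pressed fully down and, while it is down, push the top tray along its runners past the catch, then on until it rests against the stop at the far end of the stand, and let the catch spring back up. Only press and push: grasp and lift nothing, keep the comb and tweezers in the top tray, and leave the trimmer, the tin and the cup where they are.

Things in the scene. Friction and masses are not known exactly. Their poses are not given: they have to be found in the camera images.
- caddy: the tray stand: steel frame fixed to the counter, two runners above a long slate-grey lower tray (138 x 400 mm, 46 high, inner floor at 10). Origin: on the counter under its middle; y along the runners towards the catch end, z up. Heights are above the counter. Runner tops 64 mm; guides at x +-71.5 reach 81. Clear opening between runners: x +-52 mm. Home stops at y = 202, |x| > 58, 82 high
- far_stop (a point): top edge (82 mm high), middle of the inner face, of the low bar across the end of the stand away from the catch, at stand x = 0, y = -203 mm
- catch (a joint): how far the spring catch is pressed straight down, in m: 0 up (locked), 0.012 fully down on a hard stop. The spring takes about 0.7 N to start, 2.5 N at 9 mm, 3.1 N at 12 mm and returns it by itself. From 8.5 mm on the hooks clear the tray's foot
- catch_pad (a point): middle of the bare ribbed pad of the catch, on its top face, at stand x = 0, y = 231 mm, 62 mm above the counter when up and 50 when down. The catch is one flat steel plate, x +-48, y 170 to 262 mm; the pad is the part behind the tray's end (y 200 to 262). A fixed housing 40 mm high stands below it
- catch_hooks (a point): midway between the tops of the catch's two hooks, which rise 10 mm from its plate at stand x = +-40 (12 wide), y = 179 to 186 mm, inside the tray's foot rim, and stop the tray leaving. A fingertip can move on along the plate between them. From about 4 to 21 mm of tray travel its end foot lies over the hooks and keeps them down; then they rise behind it
- tray: the top tray, loose slate-grey ceramic, 140 wide x 200 long x 42 mm high, about 0.85 kg, on an 11 mm foot rim (10 mm wide at the ends). Origin: middle of its underside, 64 mm above the counter; y along it towards the catch, z up. Home (start): stand y = +100 mm; against the far stop: y = -103. Inner floor 16 mm above its underside. Takes about 4 to 8 N to slide
- tray_end (a point): the middle of the top tray's upright flat end wall on the catch side (outer face), 21 mm above its underside: the face to push. The wall is 140 mm wide, from 64 to 106 mm above the counter, 7 mm thick
- comb: red plastic comb, 150 x 30 x 5 mm, lying in the top tray; origin under its middle, x along its length
- tweezers: steel tweezers, about 104 x 9 x 8 mm, lying in the top tray; origin on the underside near the middle, x along its length
- trimmer: silver hair trimmer, 141 x 38 x 32 mm, lying in the lower tray under the top tray's home place, its top 42 mm above the counter; origin under its middle, x towards its blade
- tin: small round tin with a closed screw-top lid, 61 mm across, 41 mm high, standing beside the stand; origin under its middle
- cup: white plastic cup, 72 mm across, 85 mm high, standing beside the stand; origin under its middle

How it is judged:
By the outcome, as a careful person would: the job done as asked, in the order asked, and still so for the second after the job is handed in, with the robot touching nothing.
It also fails if it takes over 45 s, if anything falls off the work surface, if the arm or the gripper's body presses on something with over 40 N, if the wrist force passes 120 N, or if a joint passes its speed limit or range.

## Working session

There is one attempt and no reset: what is moved stays moved. The work goes in short steps, Python scripts to look and compute and a tool call to move; the robot and the scene stay as the last step left them, time stands still between calls to the robot, and variables do not carry over. Pictures are saved under pics/ and viewed, and the job is handed in when it is done.

Besides the shell and the picture viewer there is one more tool, called after "Call:" by a JSON object that holds its "method" and its "body". arm_command: Moves the arm, as the interface text tells. Its arguments: {"type":"object","properties":{"series":{"type":"array"}},"required":["series"]}

```bash
mkdir -p pics; python3 - <<'E'
from rig import bot
import cv2
s=bot.read_state();print(s)
for n in("side","top"):
    cv2.imwrite(f"pics/{n}0.png",bot.capture(n)[:,:,::-1]);print(n,bot.get_calibration(n))
E
```

```text
{'time_s': 0.0, 'joint_positions': array([-7.76052293e+01,  3.02778246e+01,  8.21550160e+01, -6.09186232e-04,
        6.76898210e+01, -1.02282851e+01]), 'qvel': array([ 0.02190881, -0.11482134, -0.02673499,  0.04718755,  0.16702152,
       -0.03164509]), 'tau': array([ 3.36893218e-04, -4.40044498e+01, -1.76589775e+01,  6.32844935e-02,
        5.82373235e-02, -1.84133373e-04]), 'position': array([ 0.24027351, -0.57618629,  0.22159149]), 'tcp_rot': array([[-9.23054032e-01, -4.69131579e-04,  3.84670032e-01],
       [-3.84670140e-01,  2.08883564e-03, -9.23051743e-01],
       [-3.70479751e-04, -9.99997708e-01, -2.10856907e-03]]), 'force': array([ 0.13343975,  0.41000537, -0.42947611]), 'moment': array([-0.00225964, -0.0390529 ,  0.0085077 ]), 'opening': 0.9998803311967048}
side {'mtx': array([[379.29869211,   0.        , 322.76934262],
       [  0.        , 379.29869211, 203.13858387],
       [  0.        ,   0.        ,   1.        ]]), 'rvec': array([ 0.7700599, -2.5155308,  1.2431821]), 'tvec': array([0.50269377, 0.25906782, 0.53965717])}
top {'mtx': array([[403.46385919,   0.        , 319.60911455],
       [  0.        , 403.46385919, 194.40724539],
       [  0.        ,   0.        ,   1.        ]]), 'rvec': array([ 2.12765908, -2.14237755,  0.20908655]), 'tvec': array([0.02335889, 0.62642927, 0.79376822])}
```

View pics/side0.png

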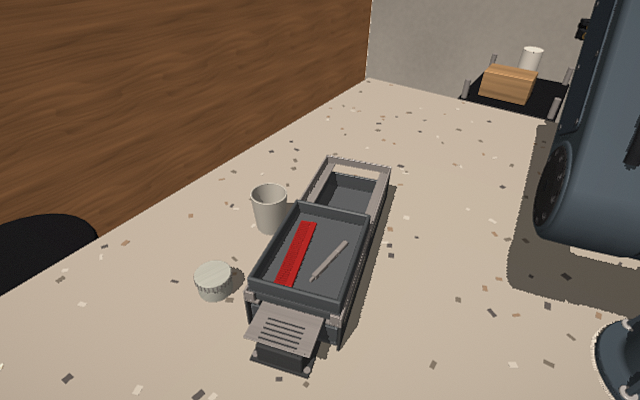

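View pics/top0.png

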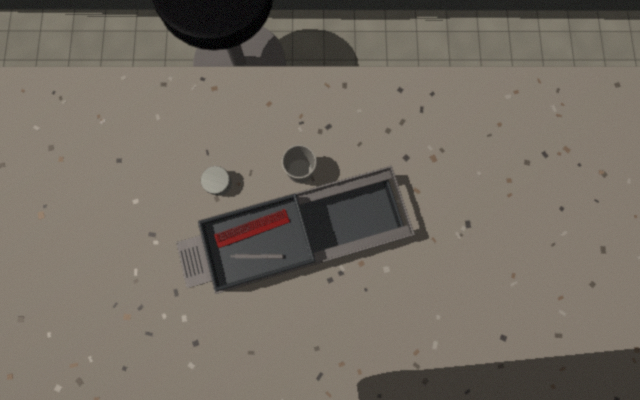

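The top view shows the catch pad near (192,262), the tray corners around (200,220), (217,290), (296,197) and (314,262), and the far end near (400,205). The cup is at (300,163) and the tin at (215,181). I'll zoom in for accurate corners.

```bash
python3 - <<'E'
import cv2
im=cv2.imread("pics/top0.png")[150:310,170:430]
cv2.imwrite("pics/topz.png",cv2.resize(cv2.convertScaleAbs(im,alpha=1.8),None,fx=3,fy=3,interpolation=cv2.INTER_CUBIC))
im=cv2.imread("pics/side0.png")[190:390,180:400]
cv2.imwrite("pics/sidez.png",cv2.resize(im,None,fx=3,fy=3,interpolation=cv2.INTER_CUBIC))
E
```

```text
(no output)
```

View pics/topz.png

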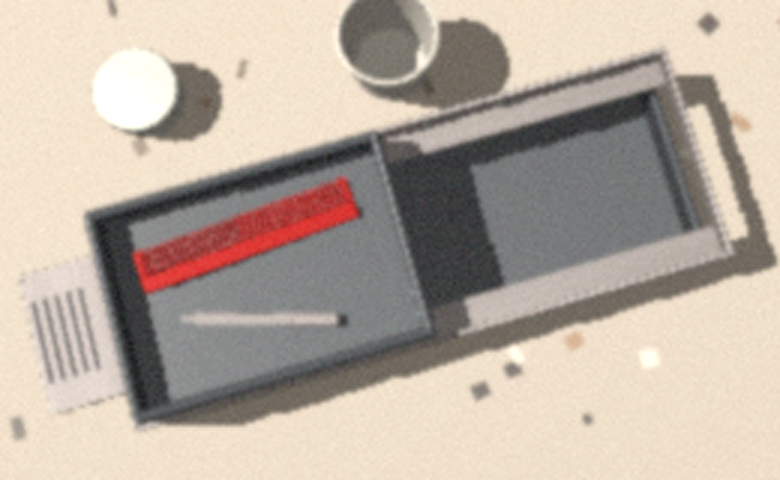

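View pics/sidez.png

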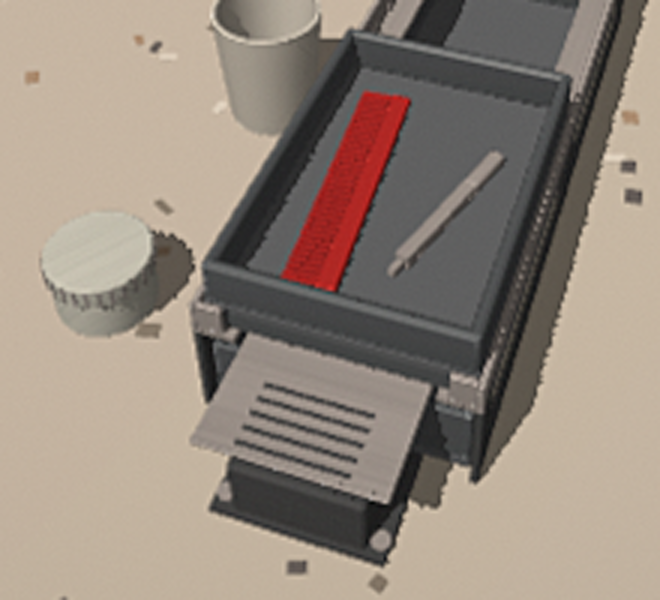

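```bash
cat > h.py <<'E'
import numpy as np,cv2
from scipy.optimize import least_squares
from rig import bot
C={n:bot.get_calibration(n) for n in("side","top")}
def proj(n,P): 
    c=C[n];return cv2.projectPoints(np.float64(P).reshape(-1,3),c["rvec"],c["tvec"],c["mtx"],None)[0].reshape(-1,2)
def ray(n,uv,z):
    c=C[n];R=cv2.Rodrigues(c["rvec"])[0];o=-R.T@c["tvec"];d=R.T@np.linalg.solve(c["mtx"],[*uv,1.]);return o+d*(z-o[2])/d[2]
def w(p,P):
    P=np.atleast_2d(P)/1000.;c,s=np.cos(p[2]),np.sin(p[2]);return np.c_[p[0]+c*P[:,0]-s*P[:,1],p[1]+s*P[:,0]+c*P[:,1],P[:,2]]
E
python3 - <<'E'
from h import *
T=[(70,200,106),(-70,200,106),(70,0,106),(-70,0,106),(48,262,62),(-48,262,62)]
t=np.array([(90,213),(137,418),(375,135),(433,332),(22,275),(55,410)])/3+[170,150]
s=np.array([(203,265),(480,345),(352,30),(570,75),(190,440),(388,502)])/3+[180,190]
a=ray("top",t[4],.062);b=ray("top",t[5],.062);print(a,b,[ray("top",(215,181),.041),ray("top",(300,163),.085)])
r=lambda p:np.r_[(proj("top",w(p,T))-t).ravel(),(proj("side",w(p,T))-s).ravel()]
for y0 in np.arange(-3,3.1,1): 
    q=least_squares(r,[*a[:2],y0]); 
    if q.cost<500: print(q.x,np.degrees(q.x[2]),q.cost);p=q.x
print(r(p).reshape(-1,2).round(1))
print(w(p,[(0,231,62),(0,200,85),(0,-203,82),(0,-4,85)]))
np.save("pose.npy",p)
E
```

```text
[0.52926748 0.30976999 0.062     ] [0.43958079 0.28305673 0.062     ] [array([0.6598004 , 0.24330223, 0.041     ]), array([0.68733698, 0.05940587, 0.085     ])]
[ 0.55228596  0.04727849 -6.0115464 ] -344.43623730485814 29.722125881348504
[0.55228596 0.04727849 0.27163893] 15.563764390077406 29.722125881315634
[0.55228596 0.04727849 0.27163893] 15.563764468950213 29.722125881315495
[0.55228597 0.04727849 0.27163894] 15.563764543422378 29.72212588131522
[0.55228597 0.04727849 0.27163894] 15.563764676656499 29.722125881315495
[0.55228596 0.04727849 0.27163892] 15.563763867141788 29.722125881320462
[0.55228596 0.04727849 0.27163892] 15.563763903442174 29.722125881320217
[[-2.8  0.1]
 [-1.7  2.7]
 [ 1.3 -1.6]
 [ 1.4  1.7]
 [-1.4  0.5]
 [-2.   2. ]
 [-1.8 -1.4]
 [ 0.4 -2. ]
 [-1.2 -2.6]
 [ 1.5 -1.3]
 [-0.5 -0.9]
 [ 0.2 -0.6]]
[[ 0.49030621  0.26980829  0.062     ]
 [ 0.49862384  0.23994498  0.085     ]
 [ 0.60675302 -0.148278    0.082     ]
 [ 0.55335921  0.04342516  0.085     ]]
```

```bash
python3 - <<'E'
from h import *
p=np.load("pose.npy")
S=4
def draw(n,src,x0,y0,x1,y1,out,f):
    im=cv2.resize(cv2.convertScaleAbs(cv2.imread(src)[y0:y1,x0:x1],alpha=f),None,fx=S-1,fy=S-1,interpolation=cv2.INTER_CUBIC)
    def pl(P,c): 
        q=((proj(n,w(p,P))-[x0,y0]+.5)*(S-1)).astype(int);cv2.polylines(im,[q],True,c,1,cv2.LINE_AA)
    pl([(70,200,106),(-70,200,106),(-70,0,106),(70,0,106)],(0,255,0))
    pl([(48,262,62),(-48,262,62),(-48,200,62),(48,200,62)],(255,0,0))
    pl([(71.5,-203,82),(-71.5,-203,82),(-52,-203,64),(52,-203,64)],(0,0,255))
    cv2.imwrite(out,im)
draw("top","pics/top0.png",170,150,430,310,"pics/ot.png",1.8)
draw("side","pics/side0.png",180,150,410,350,"pics/os.png",1)
E
```

```text
(no output)
```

View pics/ot.png

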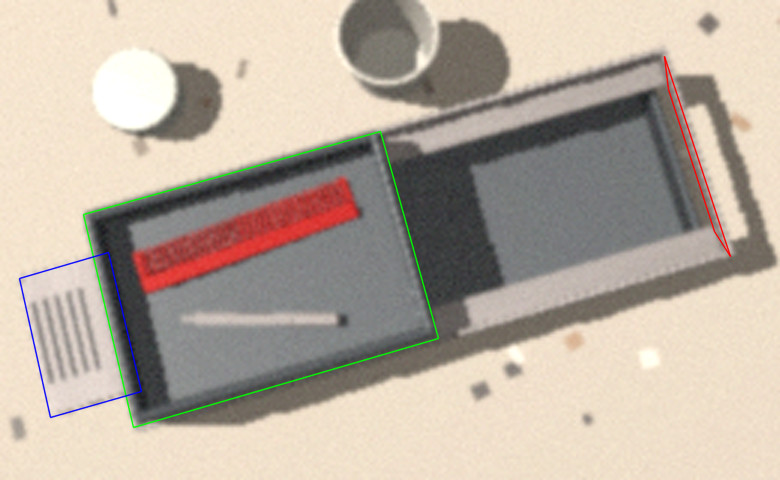

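View pics/os.png

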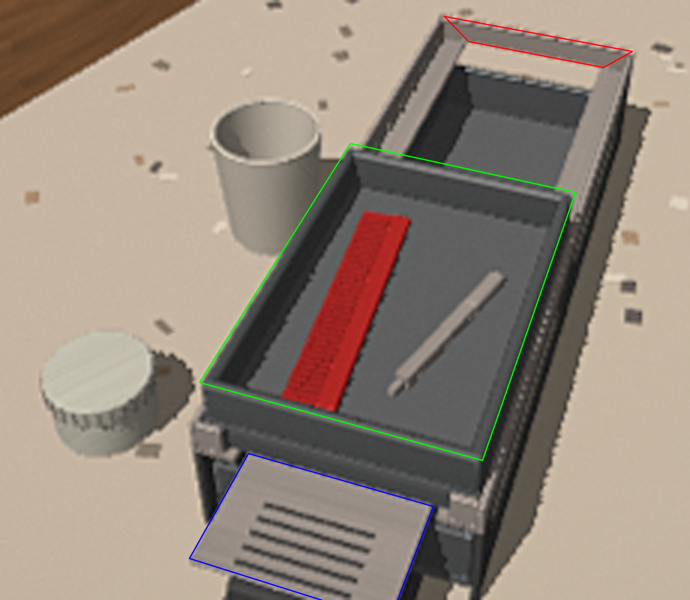

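The stand pose fits to about 3 mm: yaw 15.6°, pad near (0.490, 0.270). The end wall sits near (0.499, 0.240). I'll move with the fingers shut, starting with a transit at constant orientation.

Call:
{"method": "arm_command", "body": {"series": [[[-0.11,0,-0.09],0,-1],[[-0.11,0,-0.09],0,-1],[[-0.11,0,-0.09],0,-1],[[-0.11,0,-0.09],0,-1],[[-0.11,0,-0.09],0,-1],[[-0.11,0,-0.09],0,-1],[[-0.11,0,-0.09],0,-1],[[-0.11,0,-0.09],0,-1],[[-0.11,0,-0.09],0,-1],[[-0.11,0,-0.09],0,-1],[[-0.11,0,-0.09],0,-1],[[-0.11,0,-0.09],0,-1],[[-0.11,0,-0.09],0,-1],[[-0.11,0,-0.09],0,-1],[[-0.11,0,-0.09],0,-1]]}}

```text
time_s: 1.35
position: [0.4447, -0.1873, 0.2159]
tcp_rot: [[-0.928, -0.007, 0.373], [-0.373, 0.007, -0.928], [0.003, -1.0, -0.009]]
force: [0.0, 0.2, 0.6]
opening: 0.019
```

Call:
{"method": "arm_command", "body": {"series": [[[0,0,0],-1,-1],[[0,0,0],-1,-1],[[0,0,0],-1,-1],[[0,0,0],-1,-1],[[0,0,0],-1,-1],[[0,0,0],-1,-1],[[0,0,0],-1,-1],[[0,0,0],-1,-1],[[0,0,0],-1,-1],[[0,0,0],-1,-1],[[0,0,0],-1,-1],[[0,0,0],-1,-1],[[0,0,0],-1,-1],[[0,0,0],-1,-1],[[0,0,0],-1,-1],[[0,0,0],-1,-1],[[0,0,0],-1,-1],[[0,0,0],-1,-1]]}}

```text
time_s: 2.85
position: [0.442, -0.1752, 0.2105]
tcp_rot: [[0.329, -0.02, 0.944], [-0.944, 0.019, 0.329], [-0.024, -1.0, -0.012]]
force: [0.9, -0.2, -0.2]
opening: 0.003
```

Call:
{"method": "arm_command", "body": {"series": [[[0,0,0],0.8,-1],[[-0.14,0,0.055],0,-1],[[-0.14,0,0.055],0,-1],[[-0.14,0,0.055],0,-1],[[-0.14,0,0.055],0,-1],[[-0.14,0,0.055],0,-1],[[-0.14,0,0.055],0,-1],[[-0.14,0,0.055],0,-1],[[-0.14,0,0.055],0,-1],[[-0.14,0,0.055],0,-1],[[-0.14,0,0.055],0,-1],[[-0.14,0,0.055],0,-1],[[-0.14,0,0.055],0,-1],[[-0.14,0,0.055],0,-1],[[-0.14,0,0.055],0,-1],[[-0.14,0,0.055],0,-1]]}}

```text
time_s: 4.18
position: [0.4895, 0.2872, 0.2131]
tcp_rot: [[0.256, -0.027, 0.966], [-0.966, 0.016, 0.256], [-0.022, -1.0, -0.022]]
force: [0.0, -0.4, -0.0]
opening: 0.0
```

```bash
cat >> h.py <<'E'
def rep():
    p=np.load("pose.npy");s=bot.read_state();d=s["position"][:2]-p[:2];c,n=np.cos(p[2]),np.sin(p[2])
    R=s["tcp_rot"];f=s["force"]
    print("t",round(s["time_s"],2),"stand mm",np.round([1e3*(c*d[0]+n*d[1]),1e3*(-n*d[0]+c*d[1]),1e3*s["position"][2]],1),"yawerr",round(np.degrees(np.arctan2(R[1,0],R[0,0])-p[2])+90,2),"tilt",R[2].round(3),"Fstand",np.round([c*f[0]+n*f[1],-n*f[0]+c*f[1],f[2]],1))
E
python3 -c "from h import *;rep()"
```

```text
t 4.18 stand mm [  3.8 248.  213.1] yawerr -0.73 tilt [-0.022 -1.    -0.022] Fstand [-0.1 -0.4 -0. ]
```

Call:
{"method": "arm_command", "body": {"series": [[[0.01,0.08,0],0,-1],[[0.01,0.08,0],0,-1],[[0.01,0.08,0],0,-1],[[0.01,0.08,0],0,-1],[[0.01,0.08,0],0,-1],[[0.01,0.08,0],0,-1],[[0.01,0.08,0],0,-1],[[0.01,0.06,0],0,-1],[[0,0,0],0,-1]]}}

```text
time_s: 4.93
position: [0.4901, 0.2834, 0.0819]
tcp_rot: [[0.268, -0.025, 0.963], [-0.963, 0.019, 0.268], [-0.025, -0.999, -0.019]]
force: [0.2, -0.2, 0.2]
opening: 0.008
```

```bash
python3 - <<'E'
from h import *
rep()
for n,a in(("top",1.8),("side",1)):
    im=bot.capture(n)[:,:,::-1]
    x0,y0=(150,140) if n=="top" else (180,190)
    cv2.imwrite(f"pics/{n}1.png",cv2.resize(cv2.convertScaleAbs(im[y0:y0+190,x0:x0+260],alpha=a),None,fx=3,fy=3))
E
```

```text
t 4.93 stand mm [  3.5 244.1  81.9] yawerr -0.03 tilt [-0.025 -0.999 -0.019] Fstand [ 0.1 -0.3  0.2]
```

View pics/side1.png

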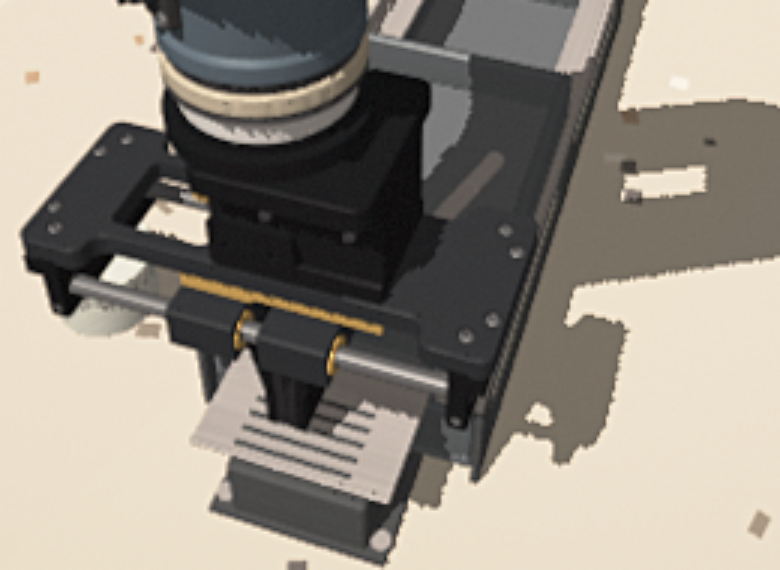

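View pics/top1.png

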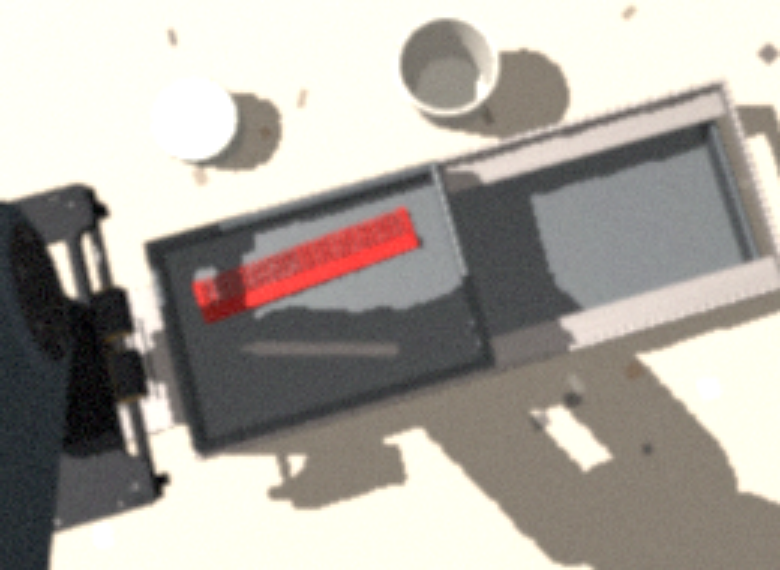

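The fingers are over the pad, at side-crop (290,420), in line with the slots. Next I'll shift towards the tray end and descend to contact.

Call:
{"method": "arm_command", "body": {"series": [[[0.05,0,-0.02],0,-1],[[0.05,0,-0.01],0,-1],[[0.0,0.03,0],0,-1],[[0,0.03,0],0,-1],[[0,0.03,0],0,-1]]}}

```text
time_s: 5.45
position: [0.4942, 0.2622, 0.0692]
tcp_rot: [[0.268, -0.012, 0.963], [-0.963, 0.023, 0.268], [-0.025, -1.0, -0.005]]
force: [-0.0, -0.1, -0.7]
opening: 0.003
```

```bash
python3 -c "from h import *;rep()"
```

```text
t 5.45 stand mm [  1.7 222.6  69.2] yawerr -0.02 tilt [-0.025 -1.    -0.005] Fstand [-0.1 -0.1 -0.7]
```

Call:
{"method": "arm_command", "body": {"series": [[[0,0.03,0],0,-1],[[0,0.03,0],0,-1],[[0,0.03,0],0,-1]]}}

```text
time_s: 5.7
position: [0.4945, 0.2623, 0.05]
tcp_rot: [[0.268, -0.011, 0.963], [-0.963, 0.023, 0.268], [-0.025, -1.0, -0.004]]
force: [-1.1, -0.7, 15.0]
opening: 0.006
```

```bash
python3 -c "from h import *;rep()"
```

```text
t 5.7 stand mm [  2.  222.7  50. ] yawerr -0.03 tilt [-0.025 -1.    -0.004] Fstand [-1.2 -0.4 15. ]
```

The catch is fully down on its hard stop, at z = 50.0 mm with 15 N. Next I'll slide towards the tray while keeping it pressed.

Call:
{"method": "arm_command", "body": {"series": [[[0.03,0.01,0],0,-1],[[0.03,0.01,-0.005],0,-1]]}}

```text
time_s: 5.87
position: [0.4953, 0.2603, 0.0499]
tcp_rot: [[0.258, -0.012, 0.966], [-0.965, 0.04, 0.259], [-0.042, -0.999, -0.001]]
force: [-5.9, 15.3, 22.6]
opening: 0.009
```

```bash
python3 -c "from h import *;rep()"
```

```text
t 5.87 stand mm [  2.2 220.5  49.9] yawerr -0.58 tilt [-0.042 -0.999 -0.001] Fstand [-1.5 16.3 22.6]
```

Call:
{"method": "arm_command", "body": {"series": [[[0.02,-0.005,0],0,-1]]}}

```text
time_s: 5.95
position: [0.496, 0.259, 0.0519]
tcp_rot: [[0.258, -0.011, 0.966], [-0.965, 0.044, 0.258], [-0.045, -0.999, 0.001]]
force: [-1.7, 1.8, 3.5]
opening: 0.004
```

```bash
python3 -c "from h import *;rep()"
```

```text
t 5.95 stand mm [  2.6 219.1  51.9] yawerr -0.61 tilt [-0.045 -0.999  0.001] Fstand [-1.1  2.2  3.5]
```

Call:
{"method": "arm_command", "body": {"series": [[[0.03,0.005,-0.005],0,-1]]}}

```text
time_s: 6.03
position: [0.4972, 0.255, 0.0516]
tcp_rot: [[0.259, -0.008, 0.966], [-0.965, 0.046, 0.259], [-0.047, -0.999, 0.004]]
force: [0.0, 5.6, 4.3]
opening: 0.004
```

```bash
python3 -c "from h import *;rep()"
```

```text
t 6.03 stand mm [  2.6 214.9  51.6] yawerr -0.55 tilt [-0.047 -0.999  0.004] Fstand [1.5 5.4 4.3]
```

Call:
{"method": "arm_command", "body": {"series": [[[0.03,0.012,-0.01],0,-1]]}}

```text
time_s: 6.12
position: [0.4981, 0.2521, 0.0504]
tcp_rot: [[0.258, -0.004, 0.966], [-0.965, 0.052, 0.257], [-0.051, -0.999, 0.01]]
force: [-3.2, 16.9, 18.6]
opening: 0.006
```

```bash
python3 -c "from h import *;rep()"
```

```text
t 6.12 stand mm [  2.7 211.9  50.4] yawerr -0.62 tilt [-0.051 -0.999  0.01 ] Fstand [ 1.4 17.1 18.6]
```

Call:
{"method": "arm_command", "body": {"series": [[[0.03,0.0,-0.01],0,-1],[[0.03,0.005,0],0,-1]]}}

```text
time_s: 6.28
position: [0.4994, 0.2458, 0.0506]
tcp_rot: [[0.255, -0.001, 0.967], [-0.965, 0.061, 0.255], [-0.059, -0.998, 0.015]]
force: [-7.1, 16.8, 19.2]
opening: 0.004
```

```bash
python3 -c "from h import *;rep()"
```

```text
t 6.28 stand mm [  2.3 205.4  50.6] yawerr -0.74 tilt [-0.059 -0.998  0.015] Fstand [-2.3 18.1 19.2]
```

```bash
python3 - <<'E'
from h import *
for n,a in(("top",1.8),("side",1.3)):
    im=bot.capture(n)[:,:,::-1]
    x0,y0=(150,140) if n=="top" else (180,190)
    cv2.imwrite(f"pics/{n}2.png",cv2.resize(cv2.convertScaleAbs(im[y0:y0+190,x0:x0+260],alpha=a),None,fx=3,fy=3))
rep()
E
```

```text
t 6.38 stand mm [  2.5 205.   50.6] yawerr -0.75 tilt [-0.059 -0.998  0.015] Fstand [-1.5 12.  12.8]
```

View pics/side2.png

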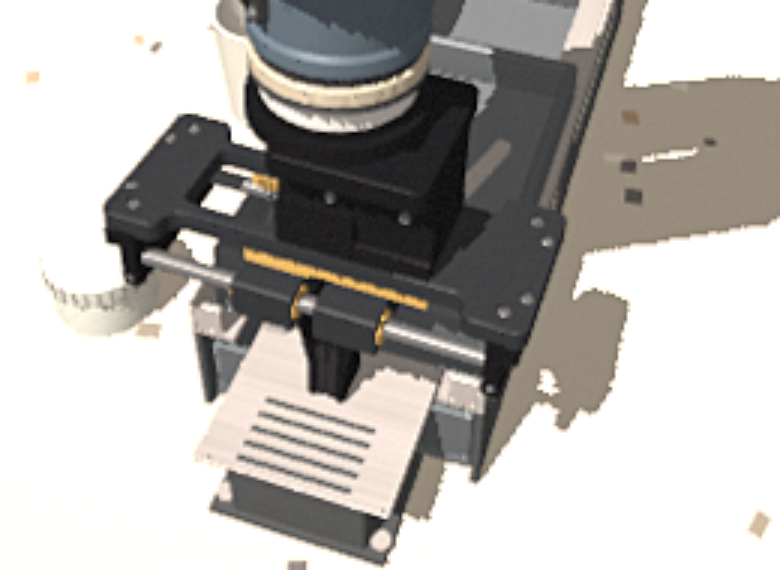

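View pics/top2.png

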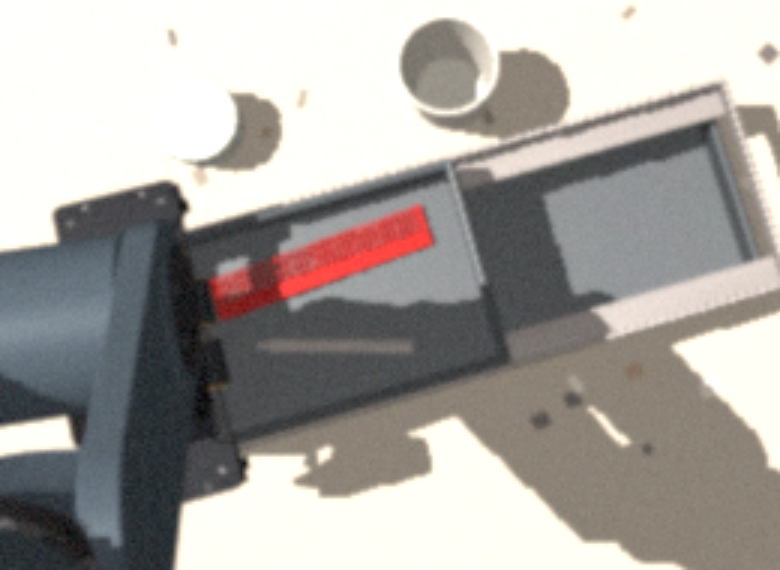

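The top view shows the tray's inner edge moved from (435,165) to (450,163) in the crop, which is about 10 mm. The catch is down and the foot is now over the hooks. I'll push a few mm more with it pressed, back off slightly, raise, then push on.

Call:
{"method": "arm_command", "body": {"series": [[[0.025,0.0,-0.01],0,-1],[[0.025,0.005,-0.01],0,-1]]}}

```text
time_s: 6.55
position: [0.5007, 0.241, 0.0507]
tcp_rot: [[0.254, 0.007, 0.967], [-0.965, 0.07, 0.253], [-0.066, -0.998, 0.025]]
force: [-2.1, 17.2, 14.6]
opening: 0.005
```

```bash
python3 -c "from h import *;rep()"
```

```text
t 6.55 stand mm [  2.3 200.5  50.7] yawerr -0.82 tilt [-0.066 -0.998  0.025] Fstand [ 2.6 17.2 14.6]
```

Call:
{"method": "arm_command", "body": {"series": [[[-0.03,0,0],0,-1],[[-0.015,-0.03,0],0,-1],[[-0.005,-0.05,0],0,-1],[[-0.005,-0.04,0],0,-1]]}}

```text
time_s: 6.88
position: [0.4972, 0.25, 0.0745]
tcp_rot: [[0.255, 0.005, 0.967], [-0.965, 0.069, 0.254], [-0.065, -0.998, 0.022]]
force: [0.3, 0.2, -0.8]
opening: 0.005
```

```bash
python3 - <<'E'
from h import *
rep()
for n,a in(("top",1.8),("side",1.3)):
    im=bot.capture(n)[:,:,::-1]
    x0,y0=(150,140) if n=="top" else (180,190)
    cv2.imwrite(f"pics/{n}3.png",cv2.resize(cv2.convertScaleAbs(im[y0:y0+190,x0:x0+260],alpha=a),None,fx=3,fy=3))
rep()
E
```

```text
t 6.88 stand mm [  1.3 210.1  74.5] yawerr -0.74 tilt [-0.065 -0.998  0.022] Fstand [ 0.3  0.1 -0.8]
t 6.98 stand mm [  2.3 210.   75.5] yawerr -0.74 tilt [-0.065 -0.998  0.026] Fstand [-0.3  0.2  0.9]
```

View pics/side3.png

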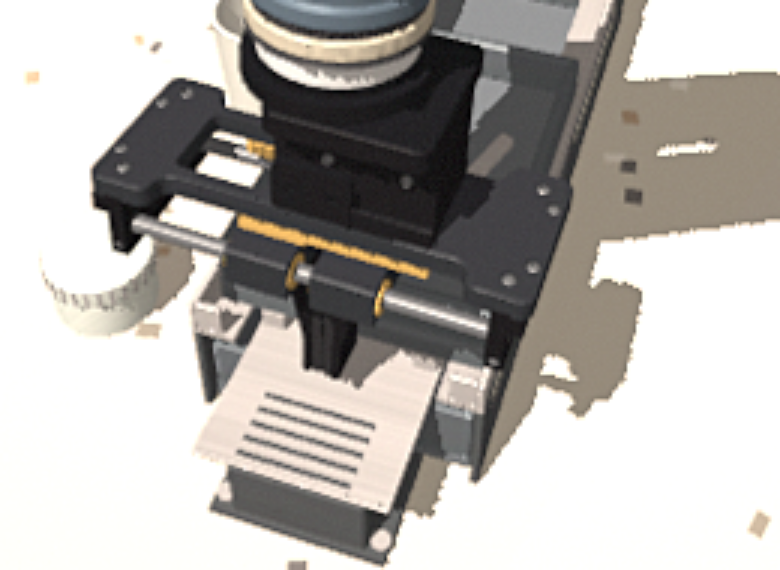

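View pics/top3.png

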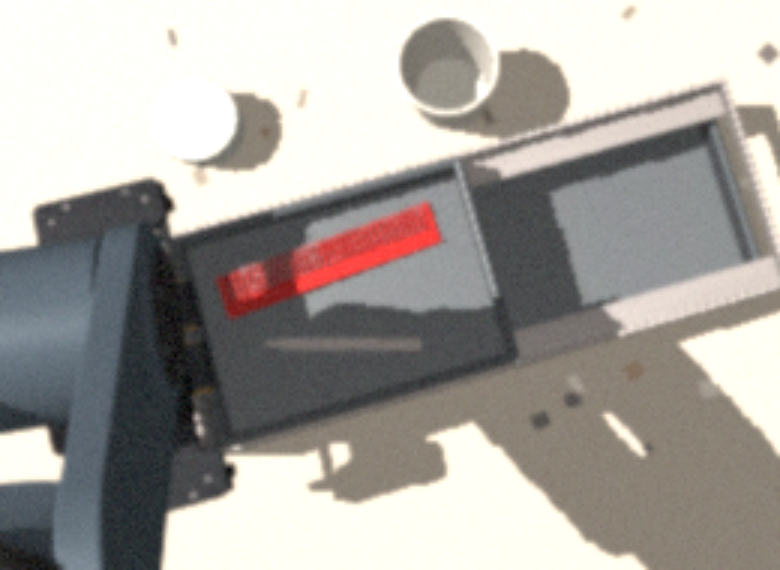

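The tray has travelled about 16 mm. The catch is still down under its foot, with the plate edge at (200,455) compared with (190,440) when up. The finger is clear at z = 75 mm. Next I'll push on.

Call:
{"method": "arm_command", "body": {"series": [[[0.03,-0.003,-0.01],0,-1],[[0.03,-0.003,-0.005],0,-1],[[0.03,-0.003,0],0,-1],[[0.03,-0.003,0],0,-1],[[0.03,-0.003,0],0,-1],[[0.03,-0.003,0],0,-1],[[0.03,-0.003,0],0,-1],[[0.03,-0.003,0],0,-1]]}}

```text
time_s: 7.65
position: [0.5075, 0.2054, 0.0763]
tcp_rot: [[0.247, 0.009, 0.969], [-0.966, 0.084, 0.246], [-0.079, -0.996, 0.029]]
force: [-0.0, 6.5, 0.5]
opening: 0.005
```

```bash
python3 -c "from h import *;rep()"
```

```text
t 7.65 stand mm [ -0.7 164.4  76.3] yawerr -1.2 tilt [-0.079 -0.996  0.029] Fstand [1.7 6.3 0.5]
```

Call:
{"method": "arm_command", "body": {"series": [[[0.04,-0.004,0],-0.05,-1],[[0.04,-0.004,0],-0.05,-1],[[0.04,-0.004,0],-0.05,-1],[[0.04,-0.004,0],-0.05,-1],[[0.04,-0.004,0],-0.05,-1],[[0.04,-0.004,0],-0.05,-1],[[0.04,-0.004,0],-0.02,-1],[[0.04,-0.004,0],-0.02,-1],[[0.04,-0.004,0],-0.02,-1],[[0.04,-0.004,0],-0.02,-1]]}}

```text
time_s: 8.48
position: [0.5273, 0.1352, 0.0766]
tcp_rot: [[0.26, 0.006, 0.966], [-0.96, 0.113, 0.258], [-0.107, -0.994, 0.035]]
force: [0.7, 8.0, 2.1]
opening: 0.008
```

```bash
python3 -c "from h import *;rep()"
```

```text
t 8.48 stand mm [-0.5 91.4 76.6] yawerr -0.38 tilt [-0.107 -0.994  0.035] Fstand [2.9 7.6 2.1]
```

Call:
{"method": "arm_command", "body": {"series": [[[0.04,-0.005,0],0,-1],[[0.04,-0.005,0],0,-1],[[0.04,-0.005,0],0,-1],[[0.04,-0.005,0],0,-1],[[0.04,-0.005,0],0,-1],[[0.04,-0.005,0],0,-1],[[0.04,-0.005,0],0,-1]]}}

```text
time_s: 9.07
position: [0.541, 0.088, 0.077]
tcp_rot: [[0.246, 0.005, 0.969], [-0.96, 0.138, 0.243], [-0.132, -0.99, 0.038]]
force: [1.5, 9.9, 1.5]
opening: 0.006
```

```bash
python3 -c "from h import *;rep()"
```

```text
t 9.07 stand mm [ 0.  42.2 77. ] yawerr -1.17 tilt [-0.132 -0.99   0.038] Fstand [4.1 9.1 1.5]
```

Call:
{"method": "arm_command", "body": {"series": [[[0.03,-0.004,0],-0.05,-1],[[0.03,-0.004,0],-0.05,-1],[[0.03,-0.004,0],-0.05,-1]]}}

```text
time_s: 9.32
position: [0.5448, 0.0744, 0.0771]
tcp_rot: [[0.252, 0.003, 0.968], [-0.957, 0.15, 0.248], [-0.145, -0.989, 0.041]]
force: [1.1, 9.4, 2.0]
opening: 0.001
```

```bash
python3 - <<'E'
from h import *
rep()
for n,a in(("top",1.8),("side",1.3)):
    im=bot.capture(n)[:,:,::-1]
    x0,y0=(180,140) if n=="top" else (180,130)
    cv2.imwrite(f"pics/{n}4.png",cv2.resize(cv2.convertScaleAbs(im[y0:y0+190,x0:x0+260],alpha=a),None,fx=3,fy=3))
rep()
E
```

```text
t 9.32 stand mm [ 0.  28.2 77.1] yawerr -0.83 tilt [-0.145 -0.989  0.041] Fstand [3.6 8.7 2. ]
t 9.42 stand mm [ 0.1 27.  77. ] yawerr -0.84 tilt [-0.143 -0.989  0.041] Fstand [3.3 5.1 1.5]
```

View pics/side4.png

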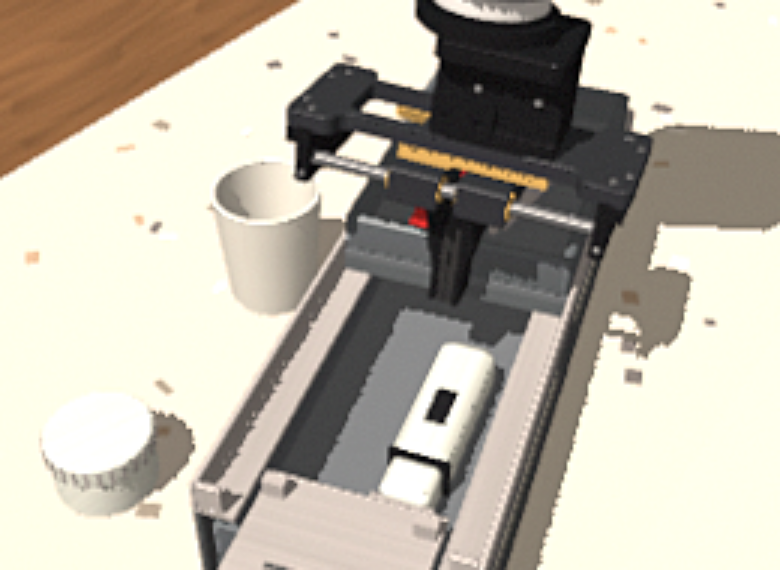

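View pics/top4.png

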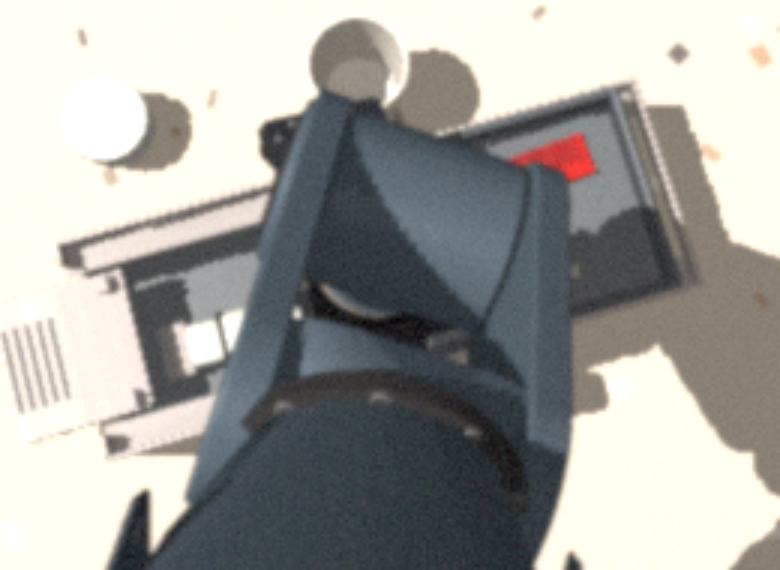

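The trimmer is exposed and the catch hooks stand up again, at side-crop (275,485) and (425,525). The tray is nearly at the stop, so I'll continue gently until the force rises.

Call:
{"method": "arm_command", "body": {"series": [[[0.025,-0.003,0],-0.05,-1],[[0.025,-0.003,0],-0.05,-1]]}}

```text
time_s: 9.58
position: [0.5467, 0.0675, 0.0772]
tcp_rot: [[0.255, 0.002, 0.967], [-0.955, 0.158, 0.252], [-0.152, -0.987, 0.042]]
force: [0.5, 10.3, 3.9]
opening: 0.002
```

```bash
python3 -c "from h import *;rep()"
```

```text
t 9.58 stand mm [ 0.  21.  77.2] yawerr -0.6 tilt [-0.152 -0.987  0.042] Fstand [3.3 9.8 3.9]
```

Call:
{"method": "arm_command", "body": {"series": [[[0.025,-0.003,0],-0.05,-1]]}}

```text
time_s: 9.67
position: [0.5474, 0.0647, 0.0772]
tcp_rot: [[0.257, 0.001, 0.966], [-0.954, 0.163, 0.253], [-0.157, -0.987, 0.043]]
force: [1.4, 10.4, 3.8]
opening: 0.005
```

```bash
python3 -c "from h import *;rep()"
```

```text
t 9.67 stand mm [ 0.  18.1 77.2] yawerr -0.48 tilt [-0.157 -0.987  0.043] Fstand [4.1 9.7 3.8]
```

Call:
{"method": "arm_command", "body": {"series": [[[0.025,-0.003,0],0,-1],[[0.025,-0.003,0],0,-1]]}}

```text
time_s: 9.83
position: [0.5487, 0.0603, 0.0774]
tcp_rot: [[0.251, -0.002, 0.968], [-0.953, 0.176, 0.248], [-0.17, -0.984, 0.043]]
force: [1.6, 22.5, 2.5]
opening: 0.007
```

```bash
python3 -c "from h import *;rep()"
```

```text
t 9.83 stand mm [ 0.  13.5 77.4] yawerr -0.79 tilt [-0.17  -0.984  0.043] Fstand [ 7.6 21.2  2.5]
```

Call:
{"method": "arm_command", "body": {"series": [[[0.025,-0.003,0],0,-1]]}}

```text
time_s: 9.92
position: [0.5486, 0.0605, 0.0776]
tcp_rot: [[0.246, -0.004, 0.969], [-0.952, 0.187, 0.243], [-0.182, -0.982, 0.042]]
force: [3.7, 25.6, 2.1]
opening: 0.003
```

```bash
python3 -c "from h import *;rep()"
```

```text
t 9.92 stand mm [ 0.  13.7 77.6] yawerr -1.06 tilt [-0.182 -0.982  0.042] Fstand [10.4 23.7  2.1]
```

Call:
{"method": "arm_command", "body": {"series": [[[0.025,-0.003,0],0,-1]]}}

```text
time_s: 10.0
position: [0.5487, 0.0609, 0.0779]
tcp_rot: [[0.242, -0.007, 0.97], [-0.951, 0.198, 0.238], [-0.193, -0.98, 0.041]]
force: [3.1, 20.2, 3.7]
opening: 0.006
```

```bash
python3 -c "from h import *;rep()"
```

```text
t 10.0 stand mm [ 0.1 14.1 77.9] yawerr -1.29 tilt [-0.193 -0.98   0.041] Fstand [ 8.5 18.7  3.7]
```

The tray stalled at TCP y = 13.5 mm with about 20 N, which matches the predicted 13 mm at the stop. Next I'll withdraw.

Call:
{"method": "arm_command", "body": {"series": [[[-0.05,0,0],0,-1],[[-0.1,0,0],0,-1],[[-0.1,-0.05,0],0,-1],[[-0.05,-0.15,0],0,-1],[[-0.05,-0.15,0],0,-1],[[-0.05,-0.15,0],0,-1],[[-0.05,-0.15,0],0,-1],[[-0.05,-0.15,0],0,-1],[[0,0,0],0,-1]]}}

```text
time_s: 10.75
position: [0.5196, 0.1231, 0.2557]
tcp_rot: [[0.234, -0.023, 0.972], [-0.952, 0.198, 0.234], [-0.198, -0.98, 0.024]]
force: [0.6, -0.1, -0.3]
opening: 0.009
```

```bash
python3 -c "from h import *;rep()"
```

```text
t 10.75 stand mm [-11.2  81.9 255.7] yawerr -1.77 tilt [-0.198 -0.98   0.024] Fstand [ 0.5 -0.3 -0.3]
```

Call:
{"method": "arm_command", "body": {"series": [[[-0.15,0.02,-0.03],0,-1],[[-0.15,0.02,-0.03],0,-1],[[-0.15,0.02,-0.03],0,-1],[[-0.15,0.02,-0.03],0,-1],[[-0.15,0.02,-0.03],0,-1],[[-0.15,0.02,-0.03],0,-1],[[-0.15,0.02,-0.03],0,-1],[[-0.15,0.02,-0.03],0,-1],[[-0.15,0.02,-0.03],0,-1],[[0,0,0],0,-1]]}}

```text
time_s: 11.58
position: [0.4001, 0.3747, 0.2658]
tcp_rot: [[0.22, -0.022, 0.975], [-0.957, 0.188, 0.22], [-0.189, -0.982, 0.02]]
force: [-0.0, 0.8, 0.3]
opening: 0.007
```

```bash
python3 - <<'E'
from h import *
rep()
for n,a in(("top",1.5),("side",1.2)):
    im=bot.capture(n)[:,:,::-1]
    x0,y0=(180,140) if n=="top" else (180,140)
    cv2.imwrite(f"pics/{n}5.png",cv2.resize(cv2.convertScaleAbs(im[y0:y0+190,x0:x0+260],alpha=a),None,fx=3,fy=3))
E
```

```text
t 11.58 stand mm [-58.7 356.3 265.8] yawerr -2.64 tilt [-0.189 -0.982  0.02 ] Fstand [0.2 0.8 0.3]
```

View pics/side5.png

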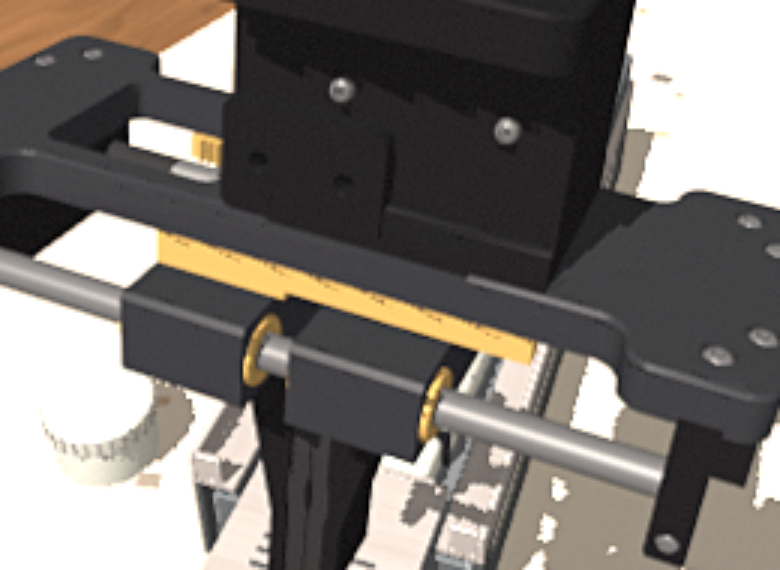

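View pics/top5.png

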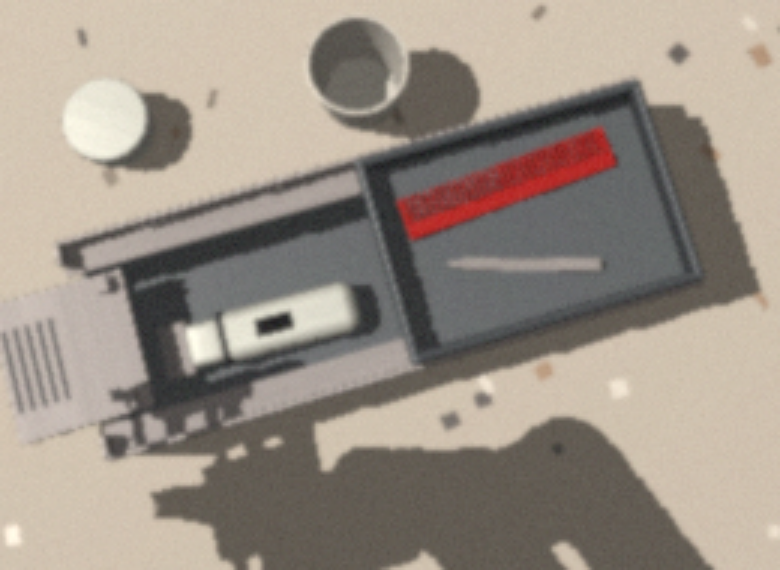

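```bash
python3 - <<'E'
from h import *
p=np.load("pose.npy")
a=np.array([(90,213),(137,418),(375,135),(433,332)])/3+[170,150]
b=np.array([(360,158),(416,362),(637,84),(698,277)])/3+[180,140]
print([np.round(1e3*np.linalg.norm(ray("top",v,.106)-ray("top",u,.106)),1) for u,v in zip(a,b)])
E
```

```text
[np.float64(202.3), np.float64(202.1), np.float64(202.7), np.float64(199.7)]
```

```bash
python3 - <<'E'
from h import *
im=bot.capture("top")[:,:,::-1];cv2.imwrite("pics/top6.png",cv2.resize(cv2.convertScaleAbs(im[220:310,160:290],alpha=1.5),None,fx=6,fy=6))
a=cv2.convertScaleAbs(cv2.imread("pics/top0.png")[220:310,160:290],alpha=1.5);cv2.imwrite("pics/top6b.png",cv2.resize(a,None,fx=6,fy=6))
E
```

View pics/top6.png

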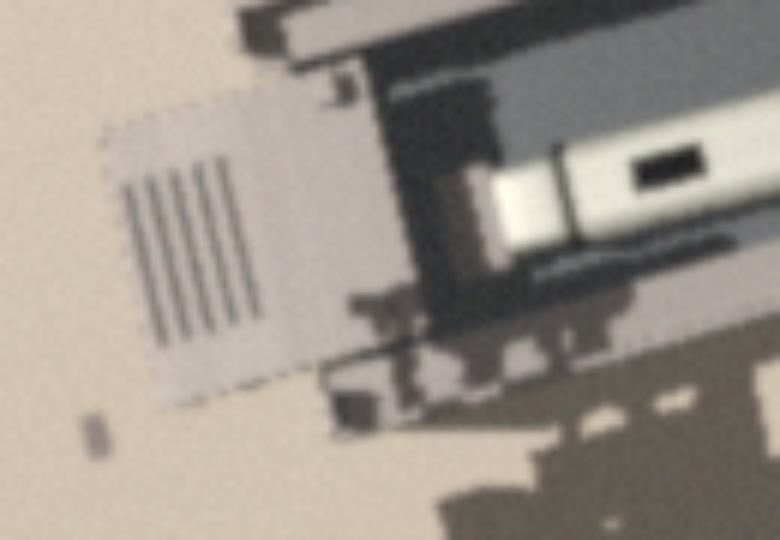

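View pics/top6b.png

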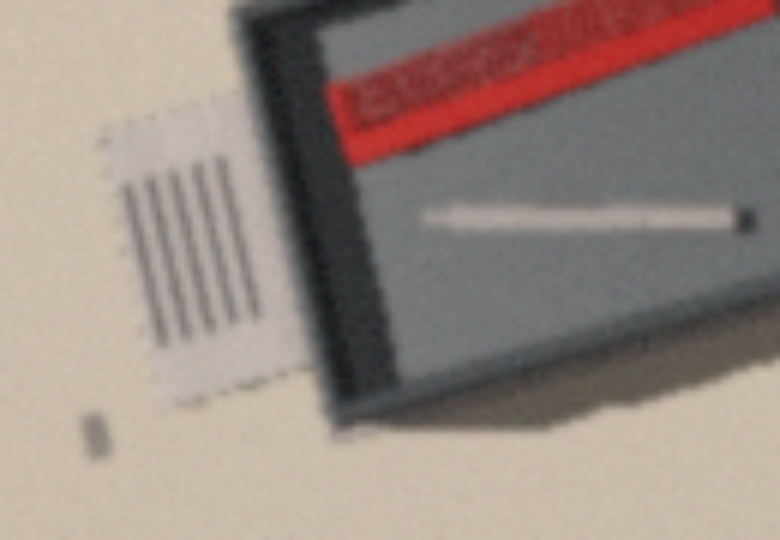

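The catch pad is pixel-identical to its start position, with its corners at (105,135) and (165,405) in both crops. The catch is therefore fully up.

```bash
python3 -c "
from rig import bot
print(bot.hand_in())"
```

```text
the job is handed in; nothing more can be done
None
```

The trimmer is uncovered: the top tray rests against the far stop, the catch has sprung back up, and the job is handed in at about 11.7 s.

**What I did:** With the gripper shut, I pressed the catch onto its hard stop (tip at 50.0 mm, 15 N). I kept it pressed while pushing the tray about 16 mm past the hooks, then raised the fingertip. I then pushed the end wall until the tray stalled at about 20 N, backed off and moved clear.

**Last checks:**
- **Tray:** It travelled about 202 mm in the top picture, against 203 expected. One of the four corners read 199.7 mm, which is within pixel error. The stall position also matched the predicted stop.
- **Catch:** The pad appears at the same pixels as at the start, so it is fully up.
- **Other objects:** The comb and tweezers are in the tray. The tin, cup and trimmer look untouched; the trimmer was hidden at the start, so its position has nothing to be compared with.

**What disagreed or went less cleanly:**
- The stand pose fit left residuals of 2–3 pixels.
- While sliding with the catch pressed, the tip read 50.4–51.9 mm rather than a steady 50. At its highest the catch was about 10 mm down, which still clears the hooks.
- The tool drifted to about 11° of tilt during the push.
- The last side picture was blocked by the gripper, so the final check relies on the top view.

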